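# Load the sonde tray in checked order

## Robot

A 6-joint arm with a two-finger parallel gripper is mounted at the origin on the work surface. World frame = base frame: x ahead of the robot, y to its left, z up, the work surface at z = 0. Lengths are in m, angles in rad, forces in N, time in s.
With the tool pointing down it reaches from about 0.425 to 0.95 m from the base axis. Payload 3.5 kg.
Tool frame: the origin (TCP) lies at the very end of the fingers, on their centre line; the grasp point (between the pads) lies 19 mm behind it (robot.pinch_z is the distance from the TCP to the grasp point, in m); x points along the fingers, y is the direction in which the jaws open and shut, and the axes are right-handed (so a half turn about x gives the same grasp; the last joint's range is limited). The gripper opens to 85 mm and grips with 20 to 120 N. Pads are 22 mm wide; open, the fingers measure 114 mm over their backs; the gripper's body (76 mm by 85 mm) begins 54 mm behind the grasp point. The pads swing forward as they close: fully open they stand 13 mm farther back than shut.
Start: joints at [0.998, 0.286, 1.577, -0, 1.279, -0.15], TCP at [0.277, 0.616, 0.231] pointing down, gripper open.
Joint ranges: [-2.77, 2.77], [-0.9, 2.22], [0.21, 2.48], [-1.53, 4.67], [0.24, 2.81], [-2.84, 2.84]. Speed limits (rad/s): [2.79, 2.79, 3.14, 3.14, 3.14, 3.14].

## Interface

Orientations are given as a unit quaternion [w, x, y, z].
In Python, from plant import robot, camera, get_calibration gives the robot as it stands.
- The arm moves only by the tool jog_arm, never from a script. Its argument "moves" is a list of rows, each a list of 4 numbers: the shift along the tool's x, y, z in units of 25 mm (1.0 is 25 mm), then the turn about the tool's x in units of 6 degrees (1.0 is 6 degrees). In form: [[x, y, z, yaw], ...]. A call has exactly 8 rows; each row shifts and turns the commanded pose from where the row before left it, along the tool's axes as they then stand; what a row does not reach is not made up. A row lasts 1/12 s, in which the tool goes at most 41.7 mm and 7.16 degrees, less where a joint would pass 70% of its speed; a pose out of reach is approached as far as the arm can. A call is refused whole if a number of a shift passes 1 or a number of a turn 1, either way. A call with a gripper value outside its range is refused whole. "hand" is the closure in counts, from 0 (fully open) to 255 (shut), set as the call begins (left out, the last holds). The fingers move at their own pace and stop on an object; the grip force is fixed at half the most. Time passes only in rows, so rows that do not move let the fingers close, or fill a call up. It gives the time, the measured TCP pose, the force and the opening at its end, in the units of the state.
- robot.get_state(): the state, without advancing time (a new reading comes with each control period).
- camera(name): name is "side" or "top"; returns the picture (420x560x3 uint8, red, green, blue); there is no depth.
- get_calibration(name): a dict with "fx", "fy", "cx", "cy" (pixels), "dist" ([k1, k2, p1, p2, k3] as OpenCV has them; the pictures are not rectified), "extrinsics" (4x4, takes a point from camera to world coordinates). Camera axes: x right, y down, z forward; pixel columns grow to the right and rows downward; lengths in m; the calibration is good to about 2 mm. A picture is of the moment at which its call begins. get_calibration takes no time and is no camera call.
- robot.finish_job(): hands the job in, once; it reports no verdict.
The state is a dict: "clock": time; "joint_positions": joint angles; "dq": joint speeds; "joint_efforts": joint torques, N m; "tcp_pos": TCP position; "tool_rot": TCP orientation; "contact_force": force on the tool from outside, world axes, zero at the start; "torque": the same for the moment, N m; "gripper_width": opening from 0.0 (shut) to 1.0 (fully open).
Only numpy, scipy, OpenCV 4.12 (cv2) and the standard library are available. Lean on these libraries where they do the work, as an engineer would, in place of code of your own. Each camera call takes 0.05 s, during which the arm holds its last target. There are 200 camera calls.

## Task

Move the four checked sonde parts from the wooden rack into the white sonde tray, one to a pocket, in the order in which they stand: the part next to the rack's yellow post goes into the pocket next to the red screw clamp, the next part into the next pocket, and so on along the row. Leave every part standing upright on the floor of its pocket, let go and still, and do not let any part fall over on the way.

Things in the scene. Friction and masses are not known exactly. Their poses are not given: they have to be found in the camera images.
- boom_mid (a point): White sensor boom: white plastic foot 30 x 30 x 46 mm with a thin upright white blade (4 x 14 mm) on top, 61 mm high in all, about 45 g. x and y are square to the foot's sides. Point: on its axis, half-way up, 30 mm above its underside; z is up along its axis. Stands upright at the start on its own pad; loose.
- pins_mid (a point): Copper contact pin block: copper block 30 x 30 x 48 mm with a black plate and six small copper pins on top, 60 mm high in all, about 90 g. x and y are square to its sides. Point: on its axis, half-way up, 30 mm above its underside; z is up along its axis. Stands upright at the start on its own pad; loose.
- ferrule_mid (a point): Brass ferrule: upright turned brass sleeve, 30 mm diameter (foot flange 34 mm, 6 mm high; top neck 24 mm), 60 mm high, about 120 g, dark bore on top. Point: on its axis, half-way up, 30 mm above its underside; z is up along its axis. Stands upright at the start on its own pad; loose.
- canister_mid (a point): Orange canister with a tin lid: upright cylinder 34 mm diameter, 52 mm high, bearing a bright round metal lid 36 mm across and 8 mm thick, 60 mm high in all, about 60 g. Point: on its axis, half-way up, 30 mm above its underside; z is up along its axis. Stands upright at the start on its own pad; loose.
- pad_boom: Red square pad, 52 x 52 x 3 mm, fixed in the pale wooden check rack; the white sensor boom stands on it at the start. Origin at the centre of its underside, 6 mm above the table. The rack's four pads lie in one straight row, 60 mm apart; the x axis of every pad runs along the row and points to the rack's yellow post (20 mm diameter, its top 50 mm above the table). Ridges 4 mm thick around the pads stand 5 mm above them.
- pad_pins: Blue square pad, 52 x 52 x 3 mm, fixed in the pale wooden check rack; the copper pin block stands on it at the start. Origin at the centre of its underside, 6 mm above the table. The rack's four pads lie in one straight row, 60 mm apart; the x axis of every pad runs along the row and points to the rack's yellow post (20 mm diameter, its top 50 mm above the table). Ridges 4 mm thick around the pads stand 5 mm above them.
- pad_ferrule: Green square pad, 52 x 52 x 3 mm, fixed in the pale wooden check rack; the brass ferrule stands on it at the start. Origin at the centre of its underside, 6 mm above the table. The rack's four pads lie in one straight row, 60 mm apart; the x axis of every pad runs along the row and points to the rack's yellow post (20 mm diameter, its top 50 mm above the table). Ridges 4 mm thick around the pads stand 5 mm above them.
- pad_canister: Black square pad, 52 x 52 x 3 mm, fixed in the pale wooden check rack; the orange canister stands on it at the start. Origin at the centre of its underside, 6 mm above the table. The rack's four pads lie in one straight row, 60 mm apart; the x axis of every pad runs along the row and points to the rack's yellow post (20 mm diameter, its top 50 mm above the table). Ridges 4 mm thick around the pads stand 5 mm above them.
- tray: White plastic sonde tray, fixed to the table: four open grey-floored pockets in one row along its x axis, pocket centres at x = -90, -30, 30 and 90 mm, y = 0. Each pocket is 56 x 56 mm inside, its floor 4 mm above the table, its walls 4 mm thick and 5 mm above the floor, with small steel spring clip leaves on the outside of the long walls. A lug at each end carries the screw clamp or a black rubber bumper (18 mm high). Origin at the centre of its underside, on the table.
- clamp: Small red screw clamp with a steel T-bar, 24 x 44 x 56 mm high, fixed on the lug at one end of the tray, 145 mm from the tray's centre along its x axis: at either the +x or the -x end (it changes from start to start). Origin at its centre on the table level; it only marks that end.
There are look-alikes about, which are no part of the job. Of the things shaped like the part that bears ferrule_mid, the brass one is meant.

How it is judged:
At the end, for the whole second after the job is handed in: Counted from the clamp, the pockets hold the parts in the order of their pads counted from the yellow post; each stands on its pocket's floor, within 15 mm of the pocket's centre along each side of the tray, mid-point 28 to 40 mm above the tray's underside, under 0.15 rad from upright, at rest (((x of each of pad_pins, pad_ferrule, pad_canister in the frame of pad_boom below 0.03 m and x of clamp in the frame of tray above 0 m and x of boom_mid in the frame of tray between 0.075 and 0.105 m) or (x of each of pad_pins, pad_ferrule, pad_canister in the frame of pad_boom below 0.03 m and x of clamp in the frame of tray below 0 m and x of boom_mid in the frame of tray between -0.105 and -0.075 m) or (x of each of pad_pins, pad_ferrule, pad_canister in the frame of pad_boom below 0.09 m and x of any of pad_pins, pad_ferrule, pad_canister in the frame of pad_boom above 0.03 m and x of clamp in the frame of tray above 0 m and x of boom_mid in the frame of tray between 0.015 and 0.045 m) or (x of each of pad_pins, pad_ferrule, pad_canister in the frame of pad_boom below 0.09 m and x of any of pad_pins, pad_ferrule, pad_canister in the frame of pad_boom above 0.03 m and x of clamp in the frame of tray below 0 m and x of boom_mid in the frame of tray between -0.045 and -0.015 m) or (x of each of pad_pins, pad_ferrule, pad_canister in the frame of pad_boom below 0.15 m and x of any of pad_pins, pad_ferrule, pad_canister in the frame of pad_boom above 0.09 m and x of clamp in the frame of tray above 0 m and x of boom_mid in the frame of tray between -0.045 and -0.015 m) or (x of each of pad_pins, pad_ferrule, pad_canister in the frame of pad_boom below 0.15 m and x of any of pad_pins, pad_ferrule, pad_canister in the frame of pad_boom above 0.09 m and x of clamp in the frame of tray below 0 m and x of boom_mid in the frame of tray between 0.015 and 0.045 m) or (x of each of pad_pins, pad_ferrule, pad_canister in the frame of pad_boom below 0.21 m and x of any of pad_pins, pad_ferrule, pad_canister in the frame of pad_boom above 0.15 m and x of clamp in the frame of tray above 0 m and x of boom_mid in the frame of tray between -0.105 and -0.075 m) or (x of each of pad_pins, pad_ferrule, pad_canister in the frame of pad_boom below 0.21 m and x of any of pad_pins, pad_ferrule, pad_canister in the frame of pad_boom above 0.15 m and x of clamp in the frame of tray below 0 m and x of boom_mid in the frame of tray between 0.075 and 0.105 m)) and y of boom_mid in the frame of tray between -0.015 and 0.015 m and z of boom_mid in the frame of tray between 0.028 and 0.04 m and angle between each of boom_mid, pins_mid, ferrule_mid, canister_mid's own z axis and vertical below 0.15 rad and linear speed of each of boom, pins, ferrule, canister below 0.02 m/s and angular speed of each of boom, pins, ferrule, canister below 0.2 rad/s and ((x of each of pad_boom, pad_ferrule, pad_canister in the frame of pad_pins below 0.03 m and x of clamp in the frame of tray above 0 m and x of pins_mid in the frame of tray between 0.075 and 0.105 m) or (x of each of pad_boom, pad_ferrule, pad_canister in the frame of pad_pins below 0.03 m and x of clamp in the frame of tray below 0 m and x of pins_mid in the frame of tray between -0.105 and -0.075 m) or (x of each of pad_boom, pad_ferrule, pad_canister in the frame of pad_pins below 0.09 m and x of any of pad_boom, pad_ferrule, pad_canister in the frame of pad_pins above 0.03 m and x of clamp in the frame of tray above 0 m and x of pins_mid in the frame of tray between 0.015 and 0.045 m) or (x of each of pad_boom, pad_ferrule, pad_canister in the frame of pad_pins below 0.09 m and x of any of pad_boom, pad_ferrule, pad_canister in the frame of pad_pins above 0.03 m and x of clamp in the frame of tray below 0 m and x of pins_mid in the frame of tray between -0.045 and -0.015 m) or (x of each of pad_boom, pad_ferrule, pad_canister in the frame of pad_pins below 0.15 m and x of any of pad_boom, pad_ferrule, pad_canister in the frame of pad_pins above 0.09 m and x of clamp in the frame of tray above 0 m and x of pins_mid in the frame of tray between -0.045 and -0.015 m) or (x of each of pad_boom, pad_ferrule, pad_canister in the frame of pad_pins below 0.15 m and x of any of pad_boom, pad_ferrule, pad_canister in the frame of pad_pins above 0.09 m and x of clamp in the frame of tray below 0 m and x of pins_mid in the frame of tray between 0.015 and 0.045 m) or (x of each of pad_boom, pad_ferrule, pad_canister in the frame of pad_pins below 0.21 m and x of any of pad_boom, pad_ferrule, pad_canister in the frame of pad_pins above 0.15 m and x of clamp in the frame of tray above 0 m and x of pins_mid in the frame of tray between -0.105 and -0.075 m) or (x of each of pad_boom, pad_ferrule, pad_canister in the frame of pad_pins below 0.21 m and x of any of pad_boom, pad_ferrule, pad_canister in the frame of pad_pins above 0.15 m and x of clamp in the frame of tray below 0 m and x of pins_mid in the frame of tray between 0.075 and 0.105 m)) and y of pins_mid in the frame of tray between -0.015 and 0.015 m and z of pins_mid in the frame of tray between 0.028 and 0.04 m and ((x of each of pad_boom, pad_pins, pad_canister in the frame of pad_ferrule below 0.03 m and x of clamp in the frame of tray above 0 m and x of ferrule_mid in the frame of tray between 0.075 and 0.105 m) or (x of each of pad_boom, pad_pins, pad_canister in the frame of pad_ferrule below 0.03 m and x of clamp in the frame of tray below 0 m and x of ferrule_mid in the frame of tray between -0.105 and -0.075 m) or (x of each of pad_boom, pad_pins, pad_canister in the frame of pad_ferrule below 0.09 m and x of any of pad_boom, pad_pins, pad_canister in the frame of pad_ferrule above 0.03 m and x of clamp in the frame of tray above 0 m and x of ferrule_mid in the frame of tray between 0.015 and 0.045 m) or (x of each of pad_boom, pad_pins, pad_canister in the frame of pad_ferrule below 0.09 m and x of any of pad_boom, pad_pins, pad_canister in the frame of pad_ferrule above 0.03 m and x of clamp in the frame of tray below 0 m and x of ferrule_mid in the frame of tray between -0.045 and -0.015 m) or (x of each of pad_boom, pad_pins, pad_canister in the frame of pad_ferrule below 0.15 m and x of any of pad_boom, pad_pins, pad_canister in the frame of pad_ferrule above 0.09 m and x of clamp in the frame of tray above 0 m and x of ferrule_mid in the frame of tray between -0.045 and -0.015 m) or (x of each of pad_boom, pad_pins, pad_canister in the frame of pad_ferrule below 0.15 m and x of any of pad_boom, pad_pins, pad_canister in the frame of pad_ferrule above 0.09 m and x of clamp in the frame of tray below 0 m and x of ferrule_mid in the frame of tray between 0.015 and 0.045 m) or (x of each of pad_boom, pad_pins, pad_canister in the frame of pad_ferrule below 0.21 m and x of any of pad_boom, pad_pins, pad_canister in the frame of pad_ferrule above 0.15 m and x of clamp in the frame of tray above 0 m and x of ferrule_mid in the frame of tray between -0.105 and -0.075 m) or (x of each of pad_boom, pad_pins, pad_canister in the frame of pad_ferrule below 0.21 m and x of any of pad_boom, pad_pins, pad_canister in the frame of pad_ferrule above 0.15 m and x of clamp in the frame of tray below 0 m and x of ferrule_mid in the frame of tray between 0.075 and 0.105 m)) and y of ferrule_mid in the frame of tray between -0.015 and 0.015 m and z of ferrule_mid in the frame of tray between 0.028 and 0.04 m and ((x of each of pad_boom, pad_pins, pad_ferrule in the frame of pad_canister below 0.03 m and x of clamp in the frame of tray above 0 m and x of canister_mid in the frame of tray between 0.075 and 0.105 m) or (x of each of pad_boom, pad_pins, pad_ferrule in the frame of pad_canister below 0.03 m and x of clamp in the frame of tray below 0 m and x of canister_mid in the frame of tray between -0.105 and -0.075 m) or (x of each of pad_boom, pad_pins, pad_ferrule in the frame of pad_canister below 0.09 m and x of any of pad_boom, pad_pins, pad_ferrule in the frame of pad_canister above 0.03 m and x of clamp in the frame of tray above 0 m and x of canister_mid in the frame of tray between 0.015 and 0.045 m) or (x of each of pad_boom, pad_pins, pad_ferrule in the frame of pad_canister below 0.09 m and x of any of pad_boom, pad_pins, pad_ferrule in the frame of pad_canister above 0.03 m and x of clamp in the frame of tray below 0 m and x of canister_mid in the frame of tray between -0.045 and -0.015 m) or (x of each of pad_boom, pad_pins, pad_ferrule in the frame of pad_canister below 0.15 m and x of any of pad_boom, pad_pins, pad_ferrule in the frame of pad_canister above 0.09 m and x of clamp in the frame of tray above 0 m and x of canister_mid in the frame of tray between -0.045 and -0.015 m) or (x of each of pad_boom, pad_pins, pad_ferrule in the frame of pad_canister below 0.15 m and x of any of pad_boom, pad_pins, pad_ferrule in the frame of pad_canister above 0.09 m and x of clamp in the frame of tray below 0 m and x of canister_mid in the frame of tray between 0.015 and 0.045 m) or (x of each of pad_boom, pad_pins, pad_ferrule in the frame of pad_canister below 0.21 m and x of any of pad_boom, pad_pins, pad_ferrule in the frame of pad_canister above 0.15 m and x of clamp in the frame of tray above 0 m and x of canister_mid in the frame of tray between -0.105 and -0.075 m) or (x of each of pad_boom, pad_pins, pad_ferrule in the frame of pad_canister below 0.21 m and x of any of pad_boom, pad_pins, pad_ferrule in the frame of pad_canister above 0.15 m and x of clamp in the frame of tray below 0 m and x of canister_mid in the frame of tray between 0.075 and 0.105 m)) and y of canister_mid in the frame of tray between -0.015 and 0.015 m and z of canister_mid in the frame of tray between 0.028 and 0.04 m); the robot touches nothing.
It fails at once if the sensor boom falls over (tips more than about 70 degrees) (angle between boom_mid's own z axis and vertical above 1.2 rad).
It fails at once if the pin block falls over (tips more than about 70 degrees) (angle between pins_mid's own z axis and vertical above 1.2 rad).
It fails at once if the ferrule falls over (tips more than about 70 degrees) (angle between ferrule_mid's own z axis and vertical above 1.2 rad).
It fails at once if the canister falls over (tips more than about 70 degrees) (angle between canister_mid's own z axis and vertical above 1.2 rad).
It also fails if it takes over 112 s, if anything falls off the work surface, if the arm or the gripper's body presses on something with over 40 N, if the wrist force passes 120 N, or if a joint passes its speed limit or range.

## Working session

There is one attempt and no reset: what is moved stays moved. The work goes in short steps, Python scripts to look and compute and a tool call to move; the robot and the scene stay as the last step left them, time stands still between calls to the robot, and variables do not carry over. Pictures are saved under pics/ and viewed, about 12 in all and at most 16, crops included, and the job is handed in when it is done.

Besides the shell and the picture viewer there is one more tool, called after "Call:" as name(argument=value, ...), one argument or row to a line, values as JSON. jog_arm: Moves the arm, as the interface text tells. Its arguments: {"type":"object","properties":{"moves":{"type":"array","items":{"type":"array","items":{"type":"number"}}},"hand":{"type":"number"}},"required":["moves"]}

```bash
mkdir -p pics; python3 - <<'E'
from plant import robot,camera,get_calibration
import cv2
for n in("top","side"):
    im=camera(n); cv2.imwrite(f"pics/{n}0.png",im[...,::-1]); c=get_calibration(n); print(n,c)
print(robot.get_state())
E
```

```text
top {'fx': 487.6988934740075, 'fy': 487.6988934740075, 'cx': 292.0172595419426, 'cy': 211.82587799358788, 'dist': array([0.00477042, 0.        , 0.        , 0.        , 0.        ]), 'extrinsics': array([[-0.01928484, -0.99162673,  0.12768914,  0.42899086],
       [-0.99981312,  0.01929932, -0.00112395, -0.05259661],
       [-0.00134977, -0.12768695, -0.9918136 ,  0.97574017],
       [ 0.        ,  0.        ,  0.        ,  1.        ]])}
side {'fx': 437.2768569651684, 'fy': 437.2768569651684, 'cx': 274.14864884175034, 'cy': 217.5847847474366, 'dist': array([-0.12758154,  0.        ,  0.        ,  0.        ,  0.        ]), 'extrinsics': array([[ 0.98701566, -0.08577477,  0.13580419,  0.41910462],
       [-0.16030933, -0.57894446,  0.79945246, -0.84665204],
       [ 0.01005023, -0.81084277, -0.58517774,  0.6414897 ],
       [ 0.        ,  0.        ,  0.        ,  1.        ]])}
{'clock': 0.1, 'joint_positions': array([ 9.98005285e-01,  2.87118374e-01,  1.57804322e+00,  4.55130952e-06,
        1.27859505e+00, -1.49971879e-01]), 'dq': array([ 0.00173091, -0.00419205, -0.00247069,  0.00072141,  0.00150826,
        0.00137866]), 'joint_efforts': array([ 1.37963256e-03, -4.07294726e+01, -2.93699777e+01, -1.55431808e-04,
        3.42404521e-03,  2.06903806e-06]), 'tcp_pos': array([0.27660195, 0.6150692 , 0.23005113]), 'tool_rot': array([ 0.69109138,  0.14766334,  0.69163527, -0.14909358]), 'contact_force': array([0.34690521, 0.31270631, 0.45480088]), 'torque': array([-0.00066359, -0.01276064,  0.01421892]), 'gripper_width': 0.9946356735776702}
```

View pics/top0.png

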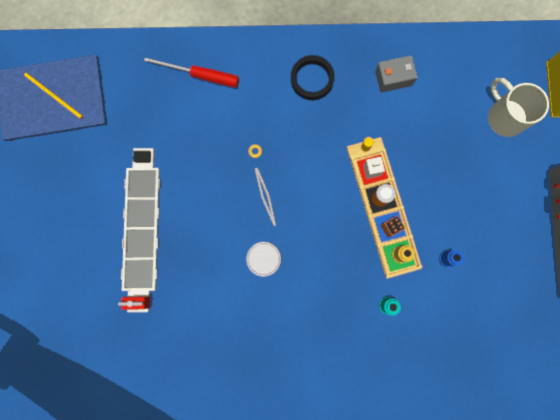

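View pics/side0.png

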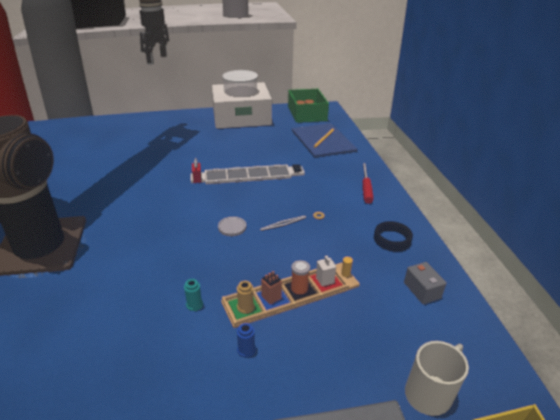

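```bash
python3 - <<'E'
import cv2,numpy as np
im=cv2.imread("pics/top0.png")
a=cv2.resize(im[130:285,335:430],None,fx=3.8,fy=3.8,interpolation=cv2.INTER_CUBIC)
b=cv2.resize(im[143:318,105:175],None,fx=3.4,fy=3.4,interpolation=cv2.INTER_CUBIC)
h=600;c=np.zeros((h,640,3),np.uint8);c[:a.shape[0],:a.shape[1]]=a;c[:b.shape[0],380:380+b.shape[1]]=b
cv2.imwrite("pics/crop0.png",c)
E
```

```text
(no output)
```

View pics/crop0.png

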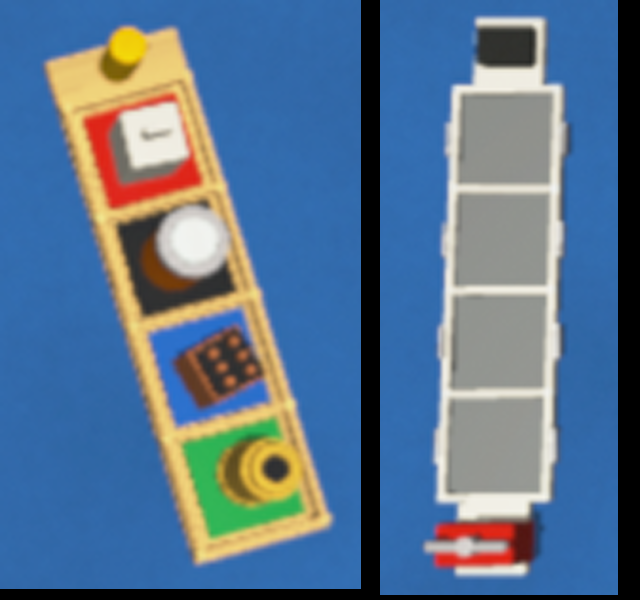

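The order from the yellow post (368,143) is boom (375,167), canister (385,193), pins (395,225), brass ferrule (406,253). The clamp is at (133,303), so pocket 1 is the one at about (139,274). Three things are ferrule-shaped: the brass one on the green pad (406,253), a teal one (391,306) and a blue one (452,257). The crop shows the brass one on the green pad is the one meant.

```bash
cat > h.py <<'E'
import numpy as np,cv2
from plant import robot,camera,get_calibration
from scipy.spatial.transform import Rotation as R
def world(px,z,n="top"):
    c=get_calibration(n);K=np.array([[c['fx'],0,c['cx']],[0,c['fy'],c['cy']],[0,0,1]])
    u=cv2.undistortPoints(np.array(px,float).reshape(-1,1,2),K,c['dist']).reshape(-1,2)
    d=np.c_[u,np.ones(len(u))]@c['extrinsics'][:3,:3].T;o=c['extrinsics'][:3,3]
    return o+d*((z-o[2])/d[:,2])[:,None]
def pix(P,n):
    c=get_calibration(n);K=np.array([[c['fx'],0,c['cx']],[0,c['fy'],c['cy']],[0,0,1]]);E=np.linalg.inv(c['extrinsics'])
    return cv2.projectPoints(np.array(P,float).reshape(-1,1,3),cv2.Rodrigues(E[:3,:3])[0],E[:3,3],K,c['dist'])[0].reshape(-1,2)
def plan(xy,z,jaw):
    "units: yaw (about tool x) so that tool y lies along world angle jaw (deg, mod 180), then shift in turned tool frame"
    s=robot.get_state();r=R.from_quat(np.roll(s['tool_rot'],-1));y=r.as_matrix()[:,1]
    a=np.degrees(np.arctan2(y[1],y[0]));d=(jaw-a+90)%180-90
    r2=R.from_euler('z',d,degrees=True)*r   # world z turn = -tool x turn
    t=r2.inv().apply(np.r_[xy,z]-s['tcp_pos'])/.025
    print("clock %.1f tcp"%s['clock'],s['tcp_pos'].round(4),"jawdeg %.1f"%a,"yaw %.2f"%(-d/6),"shift",t.round(2),"w %.2f"%s['gripper_width'],"down",r.as_matrix()[:,0].round(3),"j",s['joint_positions'].round(2))
E
python3 - <<'E'
from h import *
A=lambda p:(np.array(p)+.5)/3.8-.5+[335,130]
B=lambda p:(np.array(p)-[380,0]+.5)/3.4-.5+[105,143]
ang=lambda a,b:np.degrees(np.arctan2(*(b-a)[1::-1]))
print("rack edges L",w:=world(A([(47,63),(197,563),(178,30),(330,520)]),.014)[:,:2].round(4).tolist());w=np.array(w)
print("rack ang",ang(w[1],w[0]),ang(w[3],w[2]))
print("boom",b:=world(A([(155,135),(123,107),(178,101),(190,158),(130,170)]),.055)[:,:2].round(4),ang(b[1],b[2]),ang(b[4],b[1]),ang(b[4],b[3]),ang(b[3],b[2]))
print("can",world(A([(192,241)]),.069).round(4))
print("pins",b:=world(A([(233,361),(208,350),(245,328),(264,370),(226,393)]),.060)[:,:2].round(4),ang(b[1],b[2]),ang(b[3],b[2]))
print("fer",world(A([(274,468)]),.069).round(4))
t=world(B([(452,86),(562,88),(550,501),(437,500)]),.009)[:,:2];c=t.mean(0)
e=(t[2]+t[3]-t[0]-t[1])/2;L=np.linalg.norm(e);e/=L
print("tray",t.round(4),L,"c",c.round(4),"clampdir",e,np.degrees(np.arctan2(e[1],e[0])))
for i in range(4):
    p=c+e*(.09-.06*i);print("pocket",i+1,p.round(4),(pix([*p,.004],"top")).round(1),pix([*p,.004],"side").round(1))
plan([.6,-.24],.12,0)
E
```

```text
rack edges L [[0.6844, -0.1675], [0.4193, -0.2356], [0.7011, -0.2379], [0.44, -0.3051]]
rack ang 14.406871165389047 14.433122242812198
boom [[ 0.635  -0.216 ]
 [ 0.6499 -0.2004]
 [ 0.6524 -0.2284]
 [ 0.6228 -0.2332]
 [ 0.6172 -0.2027]] -84.89783474764192 4.0233523190333225 -79.5959973922437 9.211026540816677
can [[ 0.578  -0.2297  0.069 ]]
pins [[ 0.5187 -0.2491]
 [ 0.5245 -0.237 ]
 [ 0.5351 -0.2559]
 [ 0.5139 -0.2643]
 [ 0.5029 -0.2449]] -60.71426223063823 21.61477894278616
fer [[ 0.4651 -0.2647  0.069 ]]
tray [[0.6494 0.2805]
 [0.647  0.2151]
 [0.4044 0.2182]
 [0.4062 0.2832]] 0.24289562521553926 c [0.5268 0.2493] clampdir [-0.99992924  0.01189613] 179.31838600102884
pocket 1 [0.4368 0.2503] [[139.4 273.7]] [[216.8 175.9]]
pocket 2 [0.4968 0.2496] [[140.3 243.3]] [[237.6 174.5]]
pocket 3 [0.5568 0.2489] [[141.3 213.4]] [[258.2 173.1]]
pocket 4 [0.6167 0.2482] [[142.3 184. ]] [[278.7 171.7]]
clock 0.1 tcp [0.2766 0.6151 0.2301] jawdeg 65.8 yaw 10.96 shift [ 4.36 12.95 34.2 ] w 0.99 down [-0.001 -0.002 -1.   ] j [ 1.    0.29  1.58  0.    1.28 -0.15]
```

```bash
python3 -c "
from h import *
plan([.635,-.216],.12,98)"
```

```text
clock 0.1 tcp [0.2766 0.6151 0.2301] jawdeg 65.8 yaw -5.37 shift [  4.47 -34.9    9.57] w 0.99 down [-0.001 -0.002 -1.   ] j [ 1.    0.29  1.58  0.    1.28 -0.15]
```

Call:
jog_arm(
  moves=[
    [0,0,0,-0.9],
    [0,0,0,-0.9],
    [0,0,0,-0.9],
    [0,0,0,-0.9],
    [0,0,0,-0.9],
    [0,0,0,-0.87],
    [0,0,0,0],
    [0,0,0,0],
  ],
  hand=0,
)

```text
clock: 0.77
tcp_pos: [0.2768, 0.6153, 0.2307]
tool_rot: [0.705, -0.049, 0.706, 0.048]
contact_force: [0.1, 0.4, 0.4]
gripper_width: 0.998
```

Call:
jog_arm(
  moves=[
    [0,-1,0.27,0],
    [0,-1,0.27,0],
    [0,-1,0.27,0],
    [0,-1,0.27,0],
    [0,-1,0.27,0],
    [0,-1,0.27,0],
    [0,-1,0.27,0],
    [0,-1,0.27,0],
  ],
)

```text
clock: 1.43
tcp_pos: [0.3584, 0.4238, 0.2312]
tool_rot: [0.705, -0.049, 0.705, 0.049]
contact_force: [-0.1, 0.5, -0.0]
gripper_width: 1.003
```

Call:
jog_arm(
  moves=[
    [0,-1,0.27,0],
    [0,-1,0.27,0],
    [0,-1,0.27,0],
    [0,-1,0.27,0],
    [0,-1,0.27,0],
    [0,-1,0.27,0],
    [0,-1,0.27,0],
    [0,-1,0.27,0],
  ],
)

```text
clock: 2.1
tcp_pos: [0.4397, 0.2332, 0.2313]
tool_rot: [0.705, -0.048, 0.705, 0.048]
contact_force: [-0.6, 1.0, 0.3]
gripper_width: 0.998
```

Call:
jog_arm(
  moves=[
    [0,-1,0.27,0],
    [0,-1,0.27,0],
    [0,-1,0.27,0],
    [0,-1,0.27,0],
    [0,-1,0.27,0],
    [0,-1,0.27,0],
    [0,-1,0.27,0],
    [0,-1,0.27,0],
  ],
)

```text
clock: 2.77
tcp_pos: [0.521, 0.0427, 0.2313]
tool_rot: [0.705, -0.048, 0.705, 0.048]
contact_force: [-0.5, 0.0, -0.1]
gripper_width: 1.0
```

Call:
jog_arm(
  moves=[
    [0,-1,0.27,0],
    [0,-1,0.27,0],
    [0,-1,0.27,0],
    [0,-1,0.27,0],
    [0,-1,0.27,0],
    [0,-1,0.27,0],
    [0,-1,0.27,0],
    [0,-1,0.27,0],
  ],
)

```text
clock: 3.43
tcp_pos: [0.6023, -0.1478, 0.2311]
tool_rot: [0.705, -0.048, 0.706, 0.048]
contact_force: [0.7, 0.9, 0.7]
gripper_width: 0.999
```

```bash
python3 -c "
from h import *
plan([.635,-.216],.12,98)
plan([.635,-.216],.021,98)"
```

```text
clock 3.4 tcp [ 0.6023 -0.1478  0.2311] jawdeg 97.9 yaw -0.02 shift [ 4.44 -2.88  0.92] w 1.00 down [-0.  0. -1.] j [-0.4   0.17  1.72  0.    1.26 -2.11]
clock 3.4 tcp [ 0.6023 -0.1478  0.2311] jawdeg 97.9 yaw -0.02 shift [ 8.4  -2.88  0.92] w 1.00 down [-0.  0. -1.] j [-0.4   0.17  1.72  0.    1.26 -2.11]
```

Call:
jog_arm(
  moves=[
    [0,-1,0.3,0],
    [0,-1,0.3,0],
    [0,-0.88,0.32,0],
    [1,0,0,0],
    [1,0,0,0],
    [1,0,0,0],
    [1,0,0,0],
    [0.4,0,0,0],
  ],
  hand=60,
)

```text
clock: 4.1
tcp_pos: [0.6325, -0.2137, 0.1164]
tool_rot: [0.703, -0.047, 0.708, 0.05]
contact_force: [-0.6, 0.2, -1.0]
gripper_width: 0.763
```

```bash
python3 -c "
from h import *
plan([.635,-.216],.021,98)
a=camera('side')[150:350,170:400];b=camera('top')[110:300,320:450]
c=np.zeros((500,800,3),np.uint8);a=cv2.resize(a,None,fx=2.3,fy=2.3);b=cv2.resize(b,None,fx=2,fy=2)
c[:a.shape[0],:a.shape[1]]=a;c[:b.shape[0],535:535+b.shape[1]]=b;cv2.imwrite('pics/c1.png',c[...,::-1])"
```

```text
clock 4.1 tcp [ 0.6325 -0.2137  0.1164] jawdeg 97.9 yaw -0.02 shift [ 3.82 -0.12  0.11] w 0.76 down [-0.007  0.003 -1.   ] j [-0.48  0.38  1.67 -0.    1.09 -2.19]
```

View pics/c1.png

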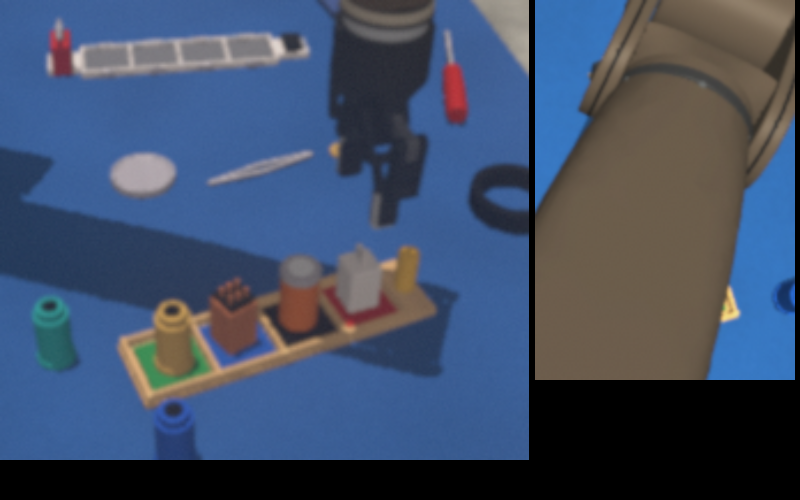

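The view shows the open gripper lined up over the boom at side pixel (327,267). Next I check the positions against the side view.

```bash
python3 -c "
from h import *
for n,p in dict(boom=[.635,-.216,.055],can=[.578,-.2297,.069],pins=[.5187,-.2491,.062],fer=[.4651,-.2647,.069]).items():
    q=pix(p,'side')[0];print(n,q.round(1),((q-[170,150])*2.3).round(0))"
```

```text
boom [326.9 263.3] [361. 261.]
can [300.9 265.5] [301. 266.]
pins [272.4 278.2] [236. 295.]
fer [245.2 284.2] [173. 309.]
```

Call:
jog_arm(
  moves=[
    [0,-0.12,0.11,0],
    [0,0,0,0],
    [0.6,0,0,0],
    [0.6,0,0,0],
    [0.6,0,0,0],
    [0,0,0,0],
    [0,0,0,0],
    [0,0,0,0],
  ],
)

```text
clock: 4.87
tcp_pos: [0.6379, -0.2172, 0.0758]
tool_rot: [0.705, -0.049, 0.706, 0.049]
contact_force: [-0.3, 0.1, -0.3]
gripper_width: 0.767
```

Call:
jog_arm(
  moves=[
    [0.5,0,-0.1,0],
    [0.5,0,0,0],
    [0.5,0,0,0],
    [0.5,0,0,0],
    [0.19,0,0,0],
    [0,0,0,0],
    [0,0,0,0],
    [0,0,0,0],
  ],
)

```text
clock: 5.53
tcp_pos: [0.6361, -0.2179, 0.0221]
tool_rot: [0.706, -0.05, 0.705, 0.049]
contact_force: [-0.4, -0.0, 0.9]
gripper_width: 0.767
```

Call:
jog_arm(
  moves=[
    [0,0,0,0],
    [0,0,0,0],
    [0,0,0,0],
    [0,0,0,0],
    [0,0,0,0],
    [0,0,0,0],
    [0,0,0,0],
    [0,0,0,0],
  ],
  hand=255,
)

```text
clock: 6.2
tcp_pos: [0.6362, -0.218, 0.0226]
tool_rot: [0.706, -0.05, 0.705, 0.049]
contact_force: [0.5, -1.3, 4.0]
gripper_width: 0.342
```

Call:
jog_arm(
  moves=[
    [0,0,0,0],
    [0,0,0,0],
    [-0.2,0,0,0],
    [-0.4,0,0,0],
    [-0.5,0,0,0],
    [-0.5,0,0,0],
    [0,0,0,0],
    [0,0,0,0],
  ],
)

```text
clock: 6.87
tcp_pos: [0.6366, -0.2182, 0.0636]
tool_rot: [0.706, -0.05, 0.704, 0.049]
contact_force: [-0.4, -0.7, 0.4]
gripper_width: 0.34
```

```bash
python3 -c "
from h import *
plan([.4368,.2503],.15,89.3)
a=camera('side')[150:350,170:400]
cv2.imwrite('pics/c2.png',cv2.resize(a,None,fx=2,fy=2)[...,::-1])"
```

```text
clock 6.9 tcp [ 0.6366 -0.2182  0.0636] jawdeg 98.0 yaw 1.45 shift [-3.52 18.63 -8.21] w 0.34 down [ 0.003 -0.002 -1.   ] j [-0.48  0.45  1.69 -0.    1.   -2.19]
```

View pics/c2.png

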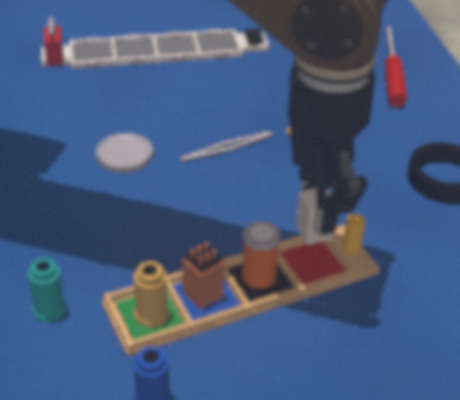

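The boom is held upright: the red pad at crop (313,262) is clear and the opening is 29 mm. I carry it to pocket 1.

Call:
jog_arm(
  moves=[
    [-0.5,0,0,0],
    [-1,0,0,0],
    [-1,0,0,0],
    [-1,0,0,0],
    [0,0,0,0.7],
    [0,0,0,0.75],
    [0,0.5,-0.22,0],
    [0,0.8,-0.35,0],
  ],
)

```text
clock: 7.58
tcp_pos: [0.6214, -0.1855, 0.149]
tool_rot: [0.707, 0.004, 0.707, -0.004]
contact_force: [0.5, 0.6, -0.2]
gripper_width: 0.344
```

Call:
jog_arm(
  moves=[
    [0,1,-0.44,0],
    [0,1,-0.44,0],
    [0,1,-0.44,0],
    [0,1,-0.44,0],
    [0,1,-0.44,0],
    [0,1,-0.44,0],
    [0,1,-0.44,0],
    [0,1,-0.44,0],
  ],
)

```text
clock: 8.25
tcp_pos: [0.5342, 0.018, 0.1485]
tool_rot: [0.706, 0.004, 0.708, -0.003]
contact_force: [0.9, 0.3, -0.6]
gripper_width: 0.345
```

Call:
jog_arm(
  moves=[
    [0,1,-0.44,0],
    [0,1,-0.44,0],
    [0,1,-0.44,0],
    [0,1,-0.44,0],
    [0,1,-0.44,0],
    [0,1,-0.44,0],
    [0,1,-0.44,0],
    [0,0.6,-0.3,0],
  ],
)

```text
clock: 8.92
tcp_pos: [0.4514, 0.2093, 0.1485]
tool_rot: [0.706, 0.003, 0.708, -0.003]
contact_force: [0.9, -0.2, -0.5]
gripper_width: 0.344
```

```bash
python3 -c "
from h import *
plan([.4368,.2503],.05,89.3)
plan([.4368,.2503],.018,89.3)"
```

```text
clock 8.9 tcp [0.4514 0.2093 0.1485] jawdeg 89.5 yaw 0.04 shift [ 3.94  1.63 -0.59] w 0.34 down [-0.002  0.    -1.   ] j [ 0.23 -0.02  2.08  0.    1.09 -1.33]
clock 8.9 tcp [0.4514 0.2093 0.1485] jawdeg 89.5 yaw 0.04 shift [ 5.22  1.63 -0.59] w 0.34 down [-0.002  0.    -1.   ] j [ 0.23 -0.02  2.08  0.    1.09 -1.33]
```

Call:
jog_arm(
  moves=[
    [0,0.8,-0.3,0],
    [0,0.7,-0.25,0],
    [0.5,0,0,0],
    [1,0,0,0],
    [1,0,0,0],
    [1,0,0,0],
    [0.4,0,0,0],
    [0,0,0,0],
  ],
)

```text
clock: 9.58
tcp_pos: [0.4373, 0.2441, 0.0484]
tool_rot: [0.704, 0.003, 0.71, -0.005]
contact_force: [0.2, 0.1, -0.3]
gripper_width: 0.34
```

Call:
jog_arm(
  moves=[
    [0,0,0,0],
    [0,0,0,0],
    [0,0,0,0],
    [0,0,0,0],
    [0,0,0,0],
    [0,0,0,0],
    [0,0,0,0],
    [0,0,0,0],
  ],
)

```text
clock: 10.25
tcp_pos: [0.4408, 0.2448, 0.0517]
tool_rot: [0.707, 0.004, 0.707, -0.004]
contact_force: [-0.1, -0.3, -0.5]
gripper_width: 0.342
```

```bash
python3 -c "
from h import *
plan([.4368,.2503],.018,89.3)
a=camera('side')[120:240,160:340]
cv2.imwrite('pics/c3.png',cv2.resize(a,None,fx=3,fy=3)[...,::-1])"
```

```text
clock 10.2 tcp [0.4408 0.2448 0.0517] jawdeg 89.3 yaw -0.00 shift [ 1.35  0.22 -0.16] w 0.34 down [ 0.  0. -1.] j [ 0.31  0.14  2.11  0.    0.89 -1.25]
```

View pics/c3.png

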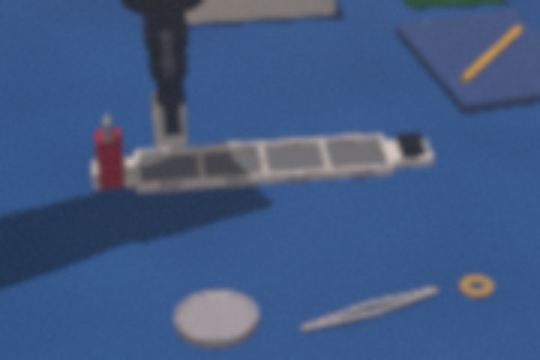

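The boom hangs over pocket 1, next to the clamp (side crop, about (172,130)). I lower it and release.

Call:
jog_arm(
  moves=[
    [0,0.22,-0.16,0],
    [0.4,0,0,0],
    [0.4,0,0,0],
    [0.3,0,0,0],
    [0.22,0,0,0],
    [0,0,0,0],
    [0,0,0,0],
    [0,0,0,0],
  ],
)

```text
clock: 10.97
tcp_pos: [0.4366, 0.2501, 0.0179]
tool_rot: [0.707, 0.004, 0.707, -0.005]
contact_force: [0.8, -0.8, -0.5]
gripper_width: 0.343
```

Call:
jog_arm(
  moves=[
    [0,0,0,0],
    [0,0,0,0],
    [0,0,0,0],
    [0,0,0,0],
    [0,0,0,0],
    [0,0,0,0],
    [0,0,0,0],
    [0,0,0,0],
  ],
  hand=60,
)

```text
clock: 11.63
tcp_pos: [0.4368, 0.2503, 0.0186]
tool_rot: [0.707, 0.004, 0.707, -0.004]
contact_force: [0.1, -0.7, 0.3]
gripper_width: 0.764
```

Call:
jog_arm(
  moves=[
    [-0.3,0,0,0],
    [-0.8,0,0,0],
    [-1,0,0,0],
    [-1,0,0,0],
    [-1,0,0,0],
    [-1,0,0,0],
    [0,0,0,0],
    [0,0,0,0],
  ],
)

```text
clock: 12.3
tcp_pos: [0.438, 0.2508, 0.1484]
tool_rot: [0.709, 0.005, 0.705, -0.004]
contact_force: [-1.0, -0.3, -1.5]
gripper_width: 0.765
```

```bash
python3 -c "
from h import *
plan([.578,-.2297],.14,104.4)"
```

```text
clock 12.3 tcp [0.438  0.2508 0.1484] jawdeg 89.3 yaw -2.52 shift [  0.31 -20.01   0.64] w 0.77 down [ 0.005  0.001 -1.   ] j [ 0.32 -0.01  2.06 -0.    1.08 -1.24]
```

Call:
jog_arm(
  moves=[
    [0,0,0,-0.84],
    [0,0,0,-0.84],
    [0,0,0,-0.84],
    [0,-0.6,0.02,0],
    [0,-1,0.03,0],
    [0,-1,0.03,0],
    [0,-1,0.03,0],
    [0,-1,0.03,0],
  ],
)

```text
clock: 12.97
tcp_pos: [0.4677, 0.1387, 0.1443]
tool_rot: [0.7, -0.089, 0.703, 0.089]
contact_force: [0.5, 1.3, -0.3]
gripper_width: 0.764
```

Call:
jog_arm(
  moves=[
    [0,-1,0.03,0],
    [0,-1,0.03,0],
    [0,-1,0.03,0],
    [0,-1,0.03,0],
    [0,-1,0.03,0],
    [0,-1,0.03,0],
    [0,-1,0.03,0],
    [0,-1,0.03,0],
  ],
)

```text
clock: 13.63
tcp_pos: [0.5234, -0.0533, 0.1442]
tool_rot: [0.7, -0.088, 0.703, 0.089]
contact_force: [1.3, 0.4, 0.2]
gripper_width: 0.765
```

Call:
jog_arm(
  moves=[
    [0,-1,0.03,0],
    [0,-1,0.03,0],
    [0,-1,0.03,0],
    [0,-1,0.03,0],
    [0,-1,0.03,0],
    [0,-1,0.03,0],
    [0,-1,0.03,0],
    [0,0,0,0],
  ],
)

```text
clock: 14.3
tcp_pos: [0.573, -0.2242, 0.1444]
tool_rot: [0.701, -0.088, 0.702, 0.087]
contact_force: [-0.4, -0.0, -0.8]
gripper_width: 0.765
```

```bash
python3 -c "
from h import *
plan([.578,-.2297],.0221,104.4)
b=camera('top')[130:330,90:190]
cv2.imwrite('pics/c4.png',cv2.resize(b,None,fx=2.8,fy=2.8)[...,::-1])"
```

```text
clock 14.3 tcp [ 0.573  -0.2242  0.1444] jawdeg 104.2 yaw -0.03 shift [ 4.89 -0.26  0.15] w 0.76 down [-0.001 -0.001 -1.   ] j [-0.54  0.24  1.8  -0.    1.1  -2.36]
```

View pics/c4.png

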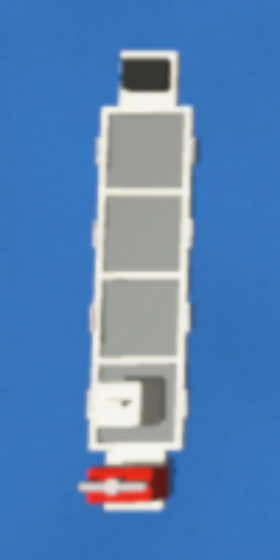

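The boom stands upright in pocket 1, foot top at about pixel (133,274). I'll compute its offset while I fetch the canister.

Call:
jog_arm(
  moves=[
    [0,-0.1,0.05,0],
    [0.8,0,0,0],
    [1,0,0,0],
    [1,0,0,0],
    [1,0,0,0],
    [0.8,0,0,0],
    [0.2,0,0,0],
    [0,0,0,0],
  ],
)

```text
clock: 15.02
tcp_pos: [0.573, -0.2206, 0.0234]
tool_rot: [0.7, -0.088, 0.703, 0.09]
contact_force: [1.1, 0.4, -0.4]
gripper_width: 0.765
```

```bash
python3 -c "
from h import *
print(world([132.9,273.9],.05))
plan([.578,-.2297],.0221,104.4)"
```

```text
[[0.43619124 0.24814549 0.05      ]]
clock 15.0 tcp [ 0.573  -0.2206  0.0234] jawdeg 104.5 yaw 0.01 shift [ 0.05 -0.4   0.1 ] w 0.77 down [-0.005  0.003 -1.   ] j [-0.53  0.4   1.84  0.    0.9  -2.36]
```

Call:
jog_arm(
  moves=[
    [0,-0.2,0.05,0],
    [0,-0.15,0.05,0],
    [0,0,0,0],
    [0,0,0,0],
    [0,0,0,0],
    [0,0,0,0],
    [0,0,0,0],
    [0,0,0,0],
  ],
)

```text
clock: 15.68
tcp_pos: [0.5794, -0.2305, 0.0261]
tool_rot: [0.702, -0.089, 0.702, 0.089]
contact_force: [0.7, -0.2, 0.2]
gripper_width: 0.763
```

Call:
jog_arm(
  moves=[
    [0,0,0,0],
    [0,0,0,0],
    [0,0,0,0],
    [0,0,0,0],
    [0,0,0,0],
    [0,0,0,0],
    [0,0,0,0],
    [0,0,0,0],
  ],
  hand=255,
)

```text
clock: 16.35
tcp_pos: [0.5796, -0.2305, 0.0262]
tool_rot: [0.702, -0.089, 0.701, 0.089]
contact_force: [0.1, 1.5, 0.9]
gripper_width: 0.388
```

Call:
jog_arm(
  moves=[
    [0,0,0,0],
    [0,0,0,0],
    [-0.3,0,0,0],
    [-0.8,0,0,0],
    [-1,0,0,0],
    [-1,0,0,0],
    [-1,0,0,0],
    [-1,0,0,0],
  ],
)

```text
clock: 17.02
tcp_pos: [0.5792, -0.2306, 0.1549]
tool_rot: [0.701, -0.089, 0.702, 0.089]
contact_force: [-0.6, 0.2, -1.3]
gripper_width: 0.389
```

```bash
python3 -c "
from h import *
plan([.4968,.2496],.14,89.3)
cv2.imwrite('pics/c5.png',cv2.resize(camera('side')[150:350,170:400],None,fx=2,fy=2)[...,::-1])"
```

```text
clock 17.0 tcp [ 0.5792 -0.2306  0.1549] jawdeg 104.4 yaw 2.52 shift [ 0.59 19.16 -3.53] w 0.39 down [-0. -0. -1.] j [-0.54  0.25  1.77 -0.    1.12 -2.36]
```

View pics/c5.png

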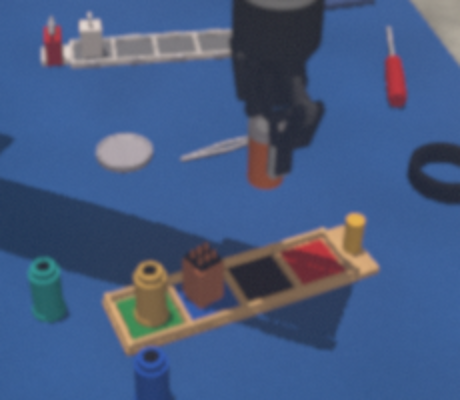

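The canister is held upright at crop (265,165), and the boom stands in pocket 1. On to pocket 2.

Call:
jog_arm(
  moves=[
    [0,0,0,0.84],
    [0,0,0,0.84],
    [0,0,0,0.84],
    [0,0.5,-0.1,0],
    [0,0.8,-0.15,0],
    [0,1,-0.18,0],
    [0,1,-0.19,0],
    [0,1,-0.19,0],
  ],
)

```text
clock: 17.73
tcp_pos: [0.5598, -0.1211, 0.1533]
tool_rot: [0.707, 0.004, 0.707, -0.003]
contact_force: [0.3, 0.0, 0.4]
gripper_width: 0.386
```

Call:
jog_arm(
  moves=[
    [0,1,-0.18,0],
    [0,1,-0.19,0],
    [0,1,-0.18,0],
    [0,1,-0.19,0],
    [0,1,-0.18,0],
    [0,1,-0.19,0],
    [0,1,-0.18,0],
    [0,1,-0.19,0],
  ],
)

```text
clock: 18.4
tcp_pos: [0.525, 0.0794, 0.1534]
tool_rot: [0.707, 0.003, 0.707, -0.003]
contact_force: [-1.0, 0.5, -1.2]
gripper_width: 0.394
```

Call:
jog_arm(
  moves=[
    [0,1,-0.18,0],
    [0,1,-0.19,0],
    [0,1,-0.18,0],
    [0,1,-0.19,0],
    [0,1,-0.18,0],
    [0,0.8,-0.14,0],
    [0,0.6,-0.1,0],
    [0,0.4,-0.1,0],
  ],
)

```text
clock: 19.07
tcp_pos: [0.4954, 0.2499, 0.1534]
tool_rot: [0.707, 0.003, 0.707, -0.003]
contact_force: [-0.6, -0.6, -1.3]
gripper_width: 0.391
```

Call:
jog_arm(
  moves=[
    [0.5,0,0,0],
    [0.9,0,0,0],
    [1,0,0,0],
    [0.9,0,0,0],
    [0.5,0,0,0],
    [0,0,0,0],
    [0,0,0,0],
    [0,0,0,0],
  ],
)

```text
clock: 19.73
tcp_pos: [0.4977, 0.248, 0.0597]
tool_rot: [0.708, 0.005, 0.706, -0.004]
contact_force: [0.7, -0.3, 0.1]
gripper_width: 0.391
```

```bash
python3 -c "
from h import *
plan([.4968,.2496],.022,89.3)"
```

```text
clock 19.7 tcp [0.4977 0.248  0.0597] jawdeg 89.3 yaw -0.00 shift [ 1.51  0.06 -0.04] w 0.39 down [ 0.002  0.001 -1.   ] j [ 0.28  0.23  1.99 -0.    0.92 -1.28]
```

Call:
jog_arm(
  moves=[
    [0.4,0,0,0],
    [0.4,0,0,0],
    [0.4,0,0,0],
    [0.25,0,0,0],
    [0,0,0,0],
    [0,0,0,0],
    [0,0,0,0],
    [0,0,0,0],
  ],
)

```text
clock: 20.4
tcp_pos: [0.4965, 0.248, 0.0221]
tool_rot: [0.707, 0.004, 0.707, -0.004]
contact_force: [-1.2, 0.3, -0.2]
gripper_width: 0.39
```

```bash
python3 -c "
from h import *
plan([.4968,.2496],.022,89.3)"
```

```text
clock 20.4 tcp [0.4965 0.248  0.0221] jawdeg 89.3 yaw 0.00 shift [0.01 0.07 0.01] w 0.39 down [-0. -0. -1.] j [ 0.28  0.29  2.   -0.    0.85 -1.28]
```

Call:
jog_arm(
  moves=[
    [0,0,0,0],
    [0,0,0,0],
    [0,0,0,0],
    [0,0,0,0],
    [0,0,0,0],
    [0,0,0,0],
    [0,0,0,0],
    [0,0,0,0],
  ],
  hand=60,
)

```text
clock: 21.07
tcp_pos: [0.4966, 0.248, 0.0224]
tool_rot: [0.707, 0.004, 0.707, -0.004]
contact_force: [0.2, -0.3, 0.1]
gripper_width: 0.765
```

Call:
jog_arm(
  moves=[
    [-0.3,0,0,0],
    [-0.8,0,0,0],
    [-1,0,0,0],
    [-1,0,0,0],
    [-1,0,0,0],
    [-0.7,0,0,0],
    [0,0,0,0],
    [0,0,0,0],
  ],
)

```text
clock: 21.73
tcp_pos: [0.4974, 0.2483, 0.1438]
tool_rot: [0.708, 0.005, 0.706, -0.004]
contact_force: [0.2, 0.5, -0.4]
gripper_width: 0.765
```

```bash
python3 -c "
from h import *
plan([.5187,-.2491],.14,115.5)"
```

```text
clock 21.7 tcp [0.4974 0.2483 0.1438] jawdeg 89.3 yaw -4.37 shift [  0.11 -18.32  -7.79] w 0.77 down [ 0.003  0.001 -1.   ] j [ 0.28  0.11  1.95 -0.    1.08 -1.28]
```

Call:
jog_arm(
  moves=[
    [0,0,0,-0.87],
    [0,0,0,-0.87],
    [0,0,0,-0.87],
    [0,0,0,-0.88],
    [0,0,0,-0.88],
    [0,-0.6,-0.25,0],
    [0,-1,-0.42,0],
    [0,-1,-0.43,0],
  ],
)

```text
clock: 22.4
tcp_pos: [0.4983, 0.177, 0.14]
tool_rot: [0.688, -0.157, 0.691, 0.157]
contact_force: [0.2, -0.9, 0.0]
gripper_width: 0.764
```

Call:
jog_arm(
  moves=[
    [0,-1,-0.42,0],
    [0,-1,-0.43,0],
    [0,-1,-0.42,0],
    [0,-1,-0.43,0],
    [0,-1,-0.42,0],
    [0,-1,-0.43,0],
    [0,-1,-0.42,0],
    [0,-1,-0.43,0],
  ],
)

```text
clock: 23.07
tcp_pos: [0.5078, -0.0405, 0.1402]
tool_rot: [0.688, -0.155, 0.691, 0.157]
contact_force: [0.4, 0.9, 0.0]
gripper_width: 0.76
```

Call:
jog_arm(
  moves=[
    [0,-1,-0.42,0],
    [0,-1,-0.43,0],
    [0,-1,-0.42,0],
    [0,-1,-0.43,0],
    [0,-1,-0.42,0],
    [0,-1,-0.43,0],
    [0,-1,-0.42,0],
    [0,-0.7,-0.32,0],
  ],
)

```text
clock: 23.73
tcp_pos: [0.5168, -0.2503, 0.1401]
tool_rot: [0.689, -0.155, 0.691, 0.157]
contact_force: [-0.1, 0.8, 0.8]
gripper_width: 0.764
```

Call:
jog_arm(
  moves=[
    [0,0,0,0],
    [0,0,0,0],
    [0,0,0,0],
    [0,0,0,0],
    [0,0,0,0],
    [0,0,0,0],
    [0,0,0,0],
    [0,0,0,0],
  ],
)

```text
clock: 24.4
tcp_pos: [0.5181, -0.2483, 0.1425]
tool_rot: [0.69, -0.156, 0.69, 0.156]
contact_force: [-0.3, 0.4, -0.4]
gripper_width: 0.769
```

```bash
python3 -c "
from h import *
plan([.5187,-.2491],.024,115.5)
a=cv2.resize(camera('side')[150:350,170:400],None,fx=2.2,fy=2.2);b=cv2.resize(camera('top')[130:330,90:190],None,fx=2.2,fy=2.2)
cv2.imwrite('pics/c6.png',np.hstack([a,b])[...,::-1])"
```

```text
clock 24.4 tcp [ 0.5181 -0.2483  0.1425] jawdeg 115.6 yaw 0.01 shift [ 4.74 -0.04  0.01] w 0.77 down [ 0. -0. -1.] j [-0.62  0.16  1.9   0.    1.08 -2.64]
```

View pics/c6.png

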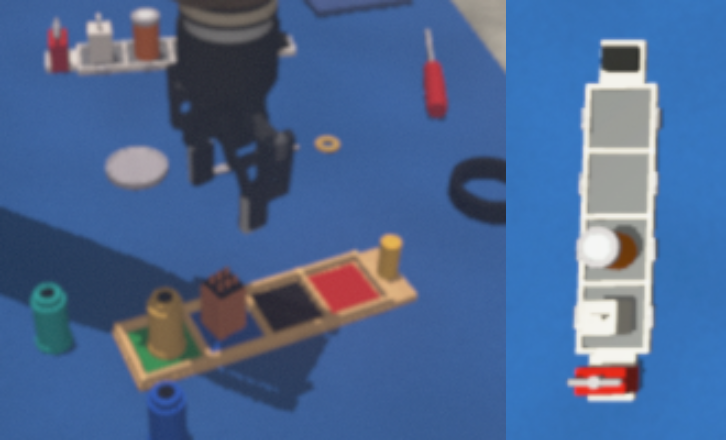

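Boom and canister stand in pockets 1 and 2 (tray crop (600,318) and (600,248)). The gripper is lined up over the pin block at crop (222,300), so I descend and grip.

Call:
jog_arm(
  moves=[
    [0.6,0,0,0],
    [1,0,0,0],
    [1,0,0,0],
    [1,0,0,0],
    [0.7,0,0,0],
    [0.4,0,0,0],
    [0,0,0,0],
    [0,0,0,0],
  ],
)

```text
clock: 25.17
tcp_pos: [0.5181, -0.2488, 0.0249]
tool_rot: [0.69, -0.156, 0.69, 0.156]
contact_force: [0.4, -0.2, 0.3]
gripper_width: 0.764
```

Call:
jog_arm(
  moves=[
    [0,0,0,0],
    [0,0,0,0],
    [0,0,0,0],
    [0,0,0,0],
    [0,0,0,0],
    [0,0,0,0],
    [0,0,0,0],
    [0,0,0,0],
  ],
  hand=255,
)

```text
clock: 25.83
tcp_pos: [0.5191, -0.2495, 0.0266]
tool_rot: [0.69, -0.157, 0.689, 0.155]
contact_force: [0.2, 1.0, 7.0]
gripper_width: 0.344
```

Call:
jog_arm(
  moves=[
    [0,0,0,0],
    [0,0,0,0],
    [-0.3,0,0,0],
    [-0.8,0,0,0],
    [-1,0,0,0],
    [-1,0,0,0],
    [-1,0,0,0],
    [-0.9,0,0,0],
  ],
)

```text
clock: 26.5
tcp_pos: [0.5176, -0.2485, 0.1511]
tool_rot: [0.69, -0.156, 0.69, 0.156]
contact_force: [-0.1, -0.4, 0.2]
gripper_width: 0.344
```

```bash
python3 -c "
from h import *
plan([.5568,.2489],.14,89.3)
cv2.imwrite('pics/c7.png',cv2.resize(camera('side')[150:350,170:400],None,fx=2,fy=2)[...,::-1])"
```

```text
clock 26.5 tcp [ 0.5176 -0.2485  0.1511] jawdeg 115.5 yaw 4.37 shift [ 0.45 19.92  1.33] w 0.34 down [-0.  0. -1.] j [-0.62  0.15  1.9  -0.    1.1  -2.64]
```

View pics/c7.png

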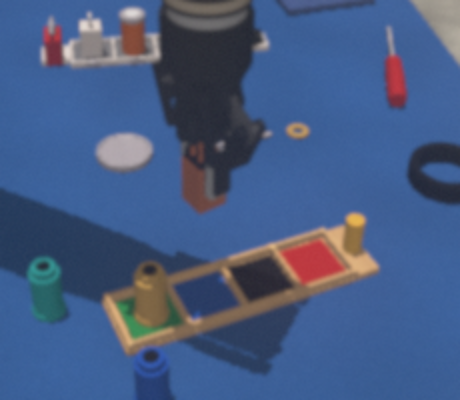

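The pin block is held upright at crop (203,185). On to pocket 3.

Call:
jog_arm(
  moves=[
    [0,0,0,0.87],
    [0,0,0,0.87],
    [0,0,0,0.87],
    [0,0,0,0.88],
    [0,0,0,0.88],
    [0,0.5,0.03,0],
    [0,0.8,0.05,0],
    [0,1,0.07,0],
  ],
)

```text
clock: 27.22
tcp_pos: [0.5219, -0.1907, 0.1492]
tool_rot: [0.707, 0.004, 0.707, -0.004]
contact_force: [0.3, -0.4, -0.7]
gripper_width: 0.341
```

Call:
jog_arm(
  moves=[
    [0,1,0.07,0],
    [0,1,0.06,0],
    [0,1,0.07,0],
    [0,1,0.07,0],
    [0,1,0.06,0],
    [0,1,0.07,0],
    [0,1,0.07,0],
    [0,1,0.06,0],
  ],
)

```text
clock: 27.88
tcp_pos: [0.5372, 0.0106, 0.1493]
tool_rot: [0.707, 0.003, 0.707, -0.003]
contact_force: [0.3, -1.0, -2.0]
gripper_width: 0.343
```

Call:
jog_arm(
  moves=[
    [0,1,0.07,0],
    [0,1,0.06,0],
    [0,1,0.07,0],
    [0,1,0.07,0],
    [0,1,0.06,0],
    [0,1,0.07,0],
    [0,1,0.07,0],
    [0,0.6,0.05,0],
  ],
)

```text
clock: 28.55
tcp_pos: [0.5522, 0.2012, 0.1492]
tool_rot: [0.707, 0.003, 0.708, -0.003]
contact_force: [-0.4, 0.3, 0.3]
gripper_width: 0.343
```

Call:
jog_arm(
  moves=[
    [0.5,0.02,0,0],
    [0.9,0,0,0],
    [1,0,0,0],
    [0.9,0,0,0],
    [0.5,0,0,0],
    [0,0,0,0],
    [0,0,0,0],
    [0,0,0,0],
  ],
)

```text
clock: 29.22
tcp_pos: [0.5543, 0.1989, 0.056]
tool_rot: [0.708, 0.004, 0.706, -0.004]
contact_force: [0.1, -0.5, -0.1]
gripper_width: 0.344
```

```bash
python3 -c "
from h import *
plan([.5568,.2489],.0225,89.3)"
```

```text
clock 29.2 tcp [0.5543 0.1989 0.056 ] jawdeg 89.3 yaw 0.00 shift [1.34 2.   0.07] w 0.34 down [ 0.002  0.    -1.   ] j [ 0.17  0.3   1.91 -0.    0.93 -1.39]
```

Call:
jog_arm(
  moves=[
    [0,0.4,0.02,0],
    [0,0.6,0.02,0],
    [0,0.6,0.02,0],
    [0,0.4,0.01,0],
    [0,0,0,0],
    [0,0,0,0],
    [0,0,0,0],
    [0,0,0,0],
  ],
)

```text
clock: 29.88
tcp_pos: [0.5556, 0.2486, 0.0546]
tool_rot: [0.707, 0.004, 0.707, -0.004]
contact_force: [-0.3, -0.5, -1.0]
gripper_width: 0.338
```

Call:
jog_arm(
  moves=[
    [0.4,0,0,0],
    [0.4,0,0,0],
    [0.3,0,0,0],
    [0.2,0,0,0],
    [0,0,0,0],
    [0,0,0,0],
    [0,0,0,0],
    [0,0,0,0],
  ],
)

```text
clock: 30.55
tcp_pos: [0.5555, 0.2487, 0.0217]
tool_rot: [0.707, 0.004, 0.707, -0.004]
contact_force: [-0.4, 0.2, -0.7]
gripper_width: 0.341
```

```bash
python3 -c "
from h import *
plan([.5568,.2489],.0225,89.3)"
```

```text
clock 30.6 tcp [0.5555 0.2487 0.0217] jawdeg 89.3 yaw -0.00 shift [-0.03  0.01  0.05] w 0.34 down [-0.001 -0.    -1.   ] j [ 0.25  0.39  1.86  0.    0.89 -1.3 ]
```

No contact force and well centred, so I release.

Call:
jog_arm(
  moves=[
    [0,0,0,0],
    [0,0,0,0],
    [0,0,0,0],
    [0,0,0,0],
    [0,0,0,0],
    [0,0,0,0],
    [0,0,0,0],
    [0,0,0,0],
  ],
  hand=60,
)

```text
clock: 31.22
tcp_pos: [0.5558, 0.2488, 0.0224]
tool_rot: [0.707, 0.004, 0.707, -0.004]
contact_force: [0.2, -0.6, 0.1]
gripper_width: 0.765
```

Call:
jog_arm(
  moves=[
    [-0.3,0,0,0],
    [-0.8,0,0,0],
    [-1,0,0,0],
    [-1,0,0,0],
    [-1,0,0,0],
    [-0.7,0,0,0],
    [0,0,0,0],
    [0,0,0,0],
  ],
)

```text
clock: 31.88
tcp_pos: [0.5566, 0.2491, 0.1439]
tool_rot: [0.708, 0.005, 0.706, -0.004]
contact_force: [-0.0, -1.0, -0.5]
gripper_width: 0.768
```

```bash
python3 -c "
from h import *
plan([.4651,-.2647],.14,104.4)"
```

```text
clock 31.9 tcp [0.5566 0.2491 0.1439] jawdeg 89.3 yaw -2.52 shift [  0.11 -18.99  -8.66] w 0.77 down [ 0.003  0.001 -1.   ] j [ 0.25  0.23  1.82  0.    1.1  -1.3 ]
```

Call:
jog_arm(
  moves=[
    [0,0,0,-0.84],
    [0,0,0,-0.84],
    [0,0,0,-0.84],
    [0,-0.6,-0.27,0],
    [0,-1,-0.46,0],
    [0,-1,-0.46,0],
    [0,-1,-0.46,0],
    [0,-1,-0.45,0],
  ],
)

```text
clock: 32.55
tcp_pos: [0.5317, 0.1233, 0.1398]
tool_rot: [0.7, -0.089, 0.703, 0.089]
contact_force: [0.4, -0.6, 0.5]
gripper_width: 0.767
```

Call:
jog_arm(
  moves=[
    [0,-1,-0.46,0],
    [0,-1,-0.46,0],
    [0,-1,-0.45,0],
    [0,-1,-0.46,0],
    [0,-1,-0.45,0],
    [0,-1,-0.46,0],
    [0,-1,-0.45,0],
    [0,-1,-0.46,0],
  ],
)

```text
clock: 33.22
tcp_pos: [0.4932, -0.0928, 0.14]
tool_rot: [0.7, -0.088, 0.703, 0.089]
contact_force: [1.1, -0.5, 0.0]
gripper_width: 0.766
```

Call:
jog_arm(
  moves=[
    [0,-1,-0.46,0],
    [0,-1,-0.46,0],
    [0,-1,-0.45,0],
    [0,-1,-0.46,0],
    [0,-1,-0.45,0],
    [0,-0.8,-0.36,0],
    [0,-0.6,-0.27,0],
    [0,0,0,0],
  ],
)

```text
clock: 33.88
tcp_pos: [0.4629, -0.2671, 0.1403]
tool_rot: [0.701, -0.087, 0.703, 0.088]
contact_force: [-0.3, -0.5, 0.5]
gripper_width: 0.766
```

Call:
jog_arm(
  moves=[
    [0,0,0,0],
    [0,0,0,0],
    [0,0,0,0],
    [0,0,0,0],
    [0,0,0,0],
    [0,0,0,0],
    [0,0,0,0],
    [0,0,0,0],
  ],
)

```text
clock: 34.55
tcp_pos: [0.4645, -0.2649, 0.1424]
tool_rot: [0.702, -0.089, 0.701, 0.089]
contact_force: [0.1, -0.2, 0.6]
gripper_width: 0.764
```

```bash
python3 -c "
from h import *
plan([.4651,-.2647],.0235,104.4)
a=cv2.resize(camera('side')[150:350,170:400],None,fx=2.2,fy=2.2);b=cv2.resize(camera('top')[130:330,90:190],None,fx=2.2,fy=2.2)
cv2.imwrite('pics/c8.png',np.hstack([a,b])[...,::-1])"
```

```text
clock 34.5 tcp [ 0.4645 -0.2649  0.1424] jawdeg 104.4 yaw 0.01 shift [4.76 0.   0.02] w 0.76 down [ 0. -0. -1.] j [-0.71  0.07  2.    0.    1.07 -2.53]
```

View pics/c8.png

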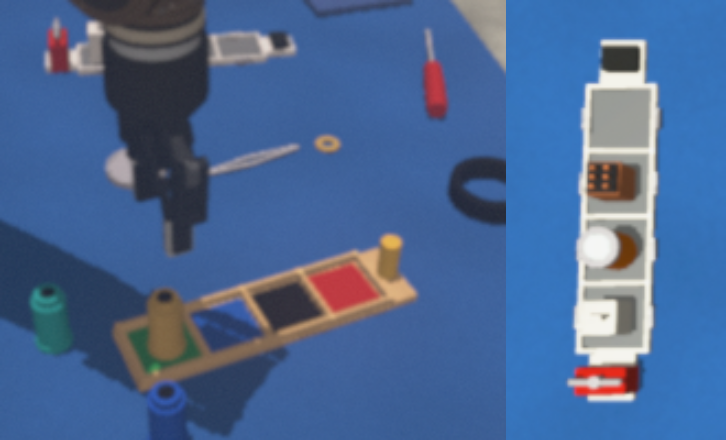

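Pins stand in pocket 3 (tray crop (605,180)). The gripper is over the brass ferrule at crop (165,320), with the blue and teal look-alikes clear of the fingers.

Call:
jog_arm(
  moves=[
    [0.6,0,0,0],
    [1,0,0,0],
    [1,0,0,0],
    [1,0,0,0],
    [0.7,0,0,0],
    [0.4,0,0,0],
    [0,0,0,0],
    [0,0,0,0],
  ],
)

```text
clock: 35.32
tcp_pos: [0.4645, -0.2652, 0.0249]
tool_rot: [0.701, -0.089, 0.702, 0.089]
contact_force: [0.5, -0.2, 0.5]
gripper_width: 0.764
```

Call:
jog_arm(
  moves=[
    [0,0,0,0],
    [0,0,0,0],
    [0,0,0,0],
    [0,0,0,0],
    [0,0,0,0],
    [0,0,0,0],
    [0,0,0,0],
    [0,0,0,0],
  ],
  hand=255,
)

```text
clock: 35.98
tcp_pos: [0.4655, -0.266, 0.0265]
tool_rot: [0.702, -0.089, 0.701, 0.088]
contact_force: [-0.9, 0.8, 5.8]
gripper_width: 0.334
```

Call:
jog_arm(
  moves=[
    [0,0,0,0],
    [0,0,0,0],
    [-0.3,0,0,0],
    [-0.8,0,0,0],
    [-1,0,0,0],
    [-1,0,0,0],
    [-1,0,0,0],
    [-0.9,0,0,0],
  ],
)

```text
clock: 36.65
tcp_pos: [0.464, -0.2648, 0.1512]
tool_rot: [0.701, -0.089, 0.702, 0.089]
contact_force: [0.9, 0.4, -1.5]
gripper_width: 0.331
```

```bash
python3 -c "
from h import *
plan([.6167,.2482],.14,89.3)
cv2.imwrite('pics/c9.png',cv2.resize(camera('side')[150:350,150:380],None,fx=2,fy=2)[...,::-1])"
```

```text
clock 36.6 tcp [ 0.464  -0.2648  0.1512] jawdeg 104.4 yaw 2.52 shift [ 0.45 20.59  5.86] w 0.33 down [-0.  0. -1.] j [-0.71  0.06  1.99 -0.    1.09 -2.53]
```

View pics/c9.png

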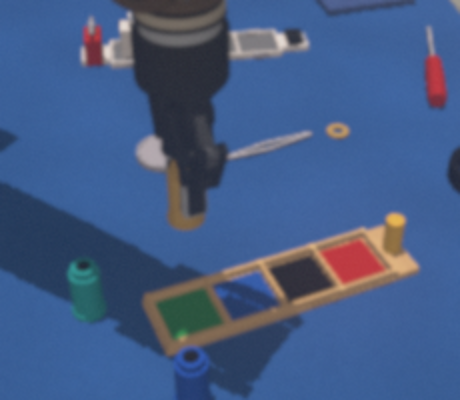

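The ferrule is held upright at crop (187,195). On to pocket 4.

Call:
jog_arm(
  moves=[
    [0,0,0,0.84],
    [0,0,0,0.84],
    [0,0,0,0.84],
    [0,0.5,0.14,0],
    [0,0.8,0.23,0],
    [0,1,0.28,0],
    [0,1,0.29,0],
    [0,1,0.28,0],
  ],
)

```text
clock: 37.37
tcp_pos: [0.4959, -0.1559, 0.1492]
tool_rot: [0.707, 0.004, 0.707, -0.003]
contact_force: [0.6, -0.3, -1.2]
gripper_width: 0.336
```

Call:
jog_arm(
  moves=[
    [0,1,0.29,0],
    [0,1,0.28,0],
    [0,1,0.29,0],
    [0,1,0.28,0],
    [0,1,0.29,0],
    [0,1,0.28,0],
    [0,1,0.29,0],
    [0,1,0.28,0],
  ],
)

```text
clock: 38.03
tcp_pos: [0.555, 0.0436, 0.1492]
tool_rot: [0.707, 0.003, 0.708, -0.003]
contact_force: [-0.2, -0.6, -0.5]
gripper_width: 0.333
```

Call:
jog_arm(
  moves=[
    [0,1,0.29,0],
    [0,1,0.28,0],
    [0,1,0.29,0],
    [0,1,0.28,0],
    [0,1,0.29,0],
    [0,1,0.28,0],
    [0,1,0.29,0],
    [0,0.8,0.23,0],
  ],
)

```text
clock: 38.7
tcp_pos: [0.6129, 0.2382, 0.1489]
tool_rot: [0.707, 0.003, 0.708, -0.003]
contact_force: [0.8, -0.1, -0.7]
gripper_width: 0.336
```

Call:
jog_arm(
  moves=[
    [0,0.5,0.14,0],
    [0,0,0,0],
    [0,0,0,0],
    [0.5,0,0,0],
    [1,0,0,0],
    [1,0,0,0],
    [0.5,0,0,0],
    [0,0,0,0],
  ],
)

```text
clock: 39.37
tcp_pos: [0.614, 0.2461, 0.0695]
tool_rot: [0.704, 0.004, 0.71, -0.006]
contact_force: [-1.0, -0.2, -1.5]
gripper_width: 0.34
```

```bash
python3 -c "
from h import *
plan([.6167,.2482],.0225,89.3)"
```

```text
clock 39.4 tcp [0.614  0.2461 0.0695] jawdeg 89.2 yaw -0.01 shift [1.88 0.09 0.13] w 0.34 down [-0.009 -0.002 -1.   ] j [ 0.23  0.43  1.71 -0.    1.01 -1.33]
```

Call:
jog_arm(
  moves=[
    [0,0,0,0],
    [0,0,0,0],
    [0.5,0,0,0],
    [0.5,0,0,0],
    [0.5,0,0,0],
    [0.3,0,0,0],
    [0,0,0,0],
    [0,0,0,0],
  ],
)

```text
clock: 40.03
tcp_pos: [0.6166, 0.2479, 0.0284]
tool_rot: [0.706, 0.004, 0.708, -0.005]
contact_force: [0.4, 0.2, -0.1]
gripper_width: 0.334
```

Call:
jog_arm(
  moves=[
    [0,0,0,0],
    [0,0,0,0],
    [0,0,0,0],
    [0,0,0,0],
    [0,0,0,0],
    [0,0,0,0],
    [0,0,0,0],
    [0,0,0,0],
  ],
)

```text
clock: 40.7
tcp_pos: [0.6174, 0.248, 0.0299]
tool_rot: [0.707, 0.004, 0.707, -0.004]
contact_force: [0.1, 0.3, -1.5]
gripper_width: 0.333
```

```bash
python3 -c "
from h import *
plan([.6167,.2482],.0225,89.3)"
```

```text
clock 40.7 tcp [0.6174 0.248  0.0299] jawdeg 89.3 yaw -0.00 shift [ 0.3   0.01 -0.03] w 0.33 down [ 0.  0. -1.] j [ 0.23  0.49  1.71  0.    0.94 -1.33]
```

Call:
jog_arm(
  moves=[
    [0.15,0,0,0],
    [0.15,0,0,0],
    [0,0,0,0],
    [0,0,0,0],
    [0,0,0,0],
    [0,0,0,0],
    [0,0,0,0],
    [0,0,0,0],
  ],
)

```text
clock: 41.37
tcp_pos: [0.6174, 0.248, 0.0223]
tool_rot: [0.707, 0.004, 0.707, -0.004]
contact_force: [-0.3, 0.5, -0.9]
gripper_width: 0.33
```

Call:
jog_arm(
  moves=[
    [0,0,0,0],
    [0,0,0,0],
    [0,0,0,0],
    [0,0,0,0],
    [0,0,0,0],
    [0,0,0,0],
    [0,0,0,0],
    [0,0,0,0],
  ],
  hand=60,
)

```text
clock: 42.03
tcp_pos: [0.6175, 0.248, 0.0223]
tool_rot: [0.707, 0.004, 0.707, -0.004]
contact_force: [-0.3, -0.5, -0.2]
gripper_width: 0.768
```

Call:
jog_arm(
  moves=[
    [-0.3,0,0,0],
    [-0.8,0,0,0],
    [-1,0,0,0],
    [-1,0,0,0],
    [-1,0,0,0],
    [-1,0,0,0],
    [-1,0,0,0],
    [0,0,0,0],
  ],
)

```text
clock: 42.7
tcp_pos: [0.6209, 0.249, 0.1829]
tool_rot: [0.711, 0.005, 0.703, -0.003]
contact_force: [0.8, 0.5, 1.2]
gripper_width: 0.767
```

Call:
jog_arm(
  moves=[
    [0,-1,0,0],
    [0,-1,0,0],
    [0,-1,0,0],
    [0,-1,0,0],
    [0,-1,0,0],
    [0,-1,0,0],
    [0,-1,0,0],
    [0,-1,0,0],
  ],
)

```text
clock: 43.37
tcp_pos: [0.6146, 0.0469, 0.1747]
tool_rot: [0.707, 0.004, 0.707, -0.004]
contact_force: [0.3, -0.7, -0.3]
gripper_width: 0.761
```

Call:
jog_arm(
  moves=[
    [0,-1,0,0],
    [0,-1,0,0],
    [0,-1,0,0],
    [0,-1,0,0],
    [0,-1,0,0],
    [0,0,0,0],
    [0,0,0,0],
    [0,0,0,0],
  ],
)

```text
clock: 44.03
tcp_pos: [0.6132, -0.0766, 0.1746]
tool_rot: [0.707, 0.005, 0.707, -0.004]
contact_force: [-1.2, 0.1, 0.4]
gripper_width: 0.761
```

```bash
python3 -c "
from h import *
plan([.6167,.2482],.0225,89.3)
a=cv2.resize(camera('side')[130:250,170:350],None,fx=2.8,fy=2.8);b=cv2.resize(camera('top')[130:330,90:190],None,fx=2.8,fy=2.8)
c=np.zeros((560,800,3),np.uint8);c[:336,:504]=a;c[:,510:790]=b
cv2.imwrite('pics/c10.png',c[...,::-1])"
```

```text
clock 44.0 tcp [ 0.6132 -0.0766  0.1746] jawdeg 89.3 yaw -0.00 shift [ 6.09 12.99 -0.02] w 0.76 down [-0.     0.001 -1.   ] j [-0.29  0.21  1.77  0.    1.16 -1.85]
```

View pics/c10.png

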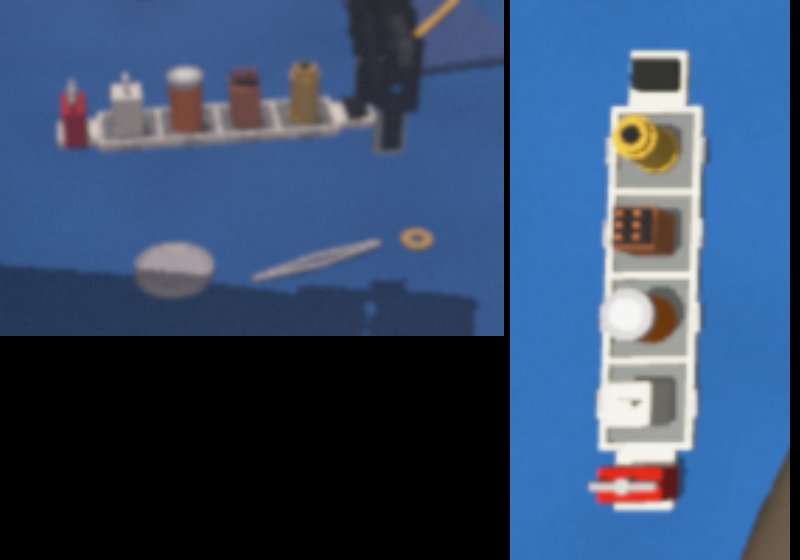

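All four stand upright. From the clamp: boom (629,403), canister (629,315), pins (634,226), ferrule (632,134). I check the offsets from those top pixels, then hand in.

```bash
python3 -c "
from h import *
for n,p,z,q in [('boom',(629,403),.05,(.4368,.2503)),('can',(628,315),.064,(.4968,.2496)),('pins',(634,226),.058,(.5568,.2489)),('fer',(632,134),.064,(.6167,.2482))]:
    print(n,((world([(p[0]-510)/2.8+90,p[1]/2.8+130],z)[0,:2]-q)*1000).round(1),'mm')
print(robot.get_state()['clock'],robot.finish_job())"
```

```text
boom [-0.6 -1.4] mm
can [-2.4 -3.3] mm
pins [-1.7 -3.3] mm
fer [ 0.7 -1.8] mm
the job is handed in; nothing more can be done
44.1333 None
```

All four parts are in the tray and the job is handed in at 44.1 s of the 112 s allowed. Counted from the red clamp, the pockets hold the boom, canister, pin block and brass ferrule, the same order as from the yellow post.

- **Upright and placed:** the last top and side pictures show all four standing upright in their pockets. By the top camera they are within about 3.5 mm of the pocket centres (15 mm allowed).
- **Robot clear:** the gripper was open and away from the tray at hand-in, with no notable force on the tool.
- **Upsets on the way:**
  - I miscounted the travel to pocket 3 by 50 mm. I corrected it with the pin block held about 3 cm above the walls, and it touched nothing.
  - The gripper was about 10 mm off to one side when it came down around the canister, and I re-centred it before closing.
  - Closing on the pin block and the ferrule gave brief vertical forces of 6 to 7 N, far below the limits.
- **Not checked:** I did not measure the parts' tilt or speed after release beyond what the pictures show. No check failed or disagreed.

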